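# Bring out the dish tray

## Robot

A 6-joint arm with a two-finger parallel gripper is mounted at the origin on a cart in front of the work surface, level with it; the furniture and walls round the work are solid. World frame = base frame: x ahead of the robot, y to its left, z up, the work surface at z = 0. Lengths are in m, angles in rad, forces in N, time in s.
With the tool pointing down it reaches from about 0.375 to 0.975 m from the base axis. Payload 3.8 kg.
Tool frame: the origin (TCP) lies at the very end of the fingers, on their centre line; the grasp point (between the pads) lies 19 mm behind it; z points along the fingers, y is the line along which they close (so a half turn about z gives the same grasp; the last joint's range is limited). The gripper opens to 85 mm and grips with 20 to 120 N. Pads are 22 mm wide; open, the fingers measure 114 mm over their backs; the gripper's body (76 mm by 85 mm) begins 54 mm behind the grasp point. The pads swing forward as they close: fully open they stand 13 mm farther back than shut.
Start: joints at [1.121, 0.264, 1.604, -0, 1.274, -0.037], TCP at [0.271, 0.618, 0.194] pointing down, gripper open.
Joint ranges: [-2.63, 2.63], [-0.94, 2.18], [0.31, 2.57], [-1.31, 4.45], [0, 2.66], [-2.55, 2.55]. Speed limits (rad/s): [2.57, 2.57, 3.14, 3.14, 3.14, 3.14].

## Interface

Orientations are given as a rotation vector (axis times angle).
In Python, from workcell import read_state, read_camera, calibration, finish_job gives the robot as it stands.
- The arm moves only by the tool step_arm, never from a script. Its argument "commands" is a list of rows, each an object of numbers: "fingers": the gripper's target within -1 to 1 (shut at 1, half-way at 0, fully open at -1); "dx", "dy", "dz": the shift along the tool's x, y, z in m; "roll": the turn about the tool's z in degrees. In form: [{"fingers": .., "dx": .., "dy": .., "dz": .., "roll": ..}, ...]. A call has 1 to 8 rows; each row is the pose to reach, as a shift and turn from the pose commanded when the call began, along the tool's axes at that moment; what a row does not reach only later rows make up. A row lasts 1/8 s, in which the tool goes at most 62.5 mm and 10.7 degrees, less where a joint would pass 70% of its speed; a pose out of reach is approached as far as the arm can. A call with a gripper value outside its range is refused whole. The fingers move at their own pace and stop on an object; "squeeze" is the grip in N (left out, the last holds). Time passes only in rows, so rows that repeat a pose let the fingers close. It gives the time, the measured TCP pose, the force, the opening and the grip force at its end, in the units of the state.
- read_state(): the state, without advancing time (a new reading comes with each control period).
- read_camera(name): name is "scene" or "side" or "wrist"; returns (picture, depth): 480x640x3 uint8, blue, green, red; 480x640 float32, m along the optical axis (not along the pixel's ray), 0 where there is no reading.
- calibration(name): a dict with "intrinsics" (3x3 intrinsics, pixels), "world_to_cam" (4x4, takes a point from world to camera coordinates). Camera axes: x right, y up, looking along -z (the intrinsics and any distortion apply to the point x, -y, -z); pixel columns grow to the right and rows downward; lengths in m; the calibration is good to about 2 mm. A picture is of the moment at which its call begins: read the wrist's pose just before it. calibration takes no time and is no camera call; for the wrist camera it gives the pose at the moment of the call.
- finish_job(): hands the job in; it is judged then, once.
The state is a dict: "time": time; "q": joint angles; "joint_vel": joint speeds; "joint_torque": joint torques, N m; "tool_pos": TCP position; "tcp_rot": TCP orientation; "wrist_force": force on the tool from outside, world axes, zero at the start; "torque": the same for the moment, N m; "width": opening from 0.0 (shut) to 1.0 (fully open); "grip_force": force on a finger pad.
Only numpy, scipy, OpenCV 4.12 (cv2) and the standard library are available. Lean on these libraries where they do the work, as an engineer would, in place of code of your own. Each camera call takes 0.05 s, during which the arm holds its last target. There are 200 camera calls.

## Task

One tray of the low two-tray cabinet stands open and empty: push it fully home with the fingertips. Then hook a fingertip behind the upright lip of the other tray, the one with the Petri dish in it, and draw it out along its rail to its stop, so that the dish can be reached. Do not pinch the lips, do not touch the dish, and leave the things beside the cabinet and the loose screw cap where they are.

Things in the scene. Friction and masses are not known exactly. Their poses are not given: they have to be found in the camera images.
- cabinet: low white bench cabinet, fixed, 110 mm deep (x), 200 mm wide (y), 64 mm high, clear roof, open front facing its own -x; origin at the centre of its underside. Two grey metal trays slide side by side in it, centre lines 46 mm to either side of its x axis; which side is which varies. A microwave bracket hangs overhead behind it: move the hand low over it
- empty_tray (a joint): how far the empty tray is drawn out, m: 0 fully home, 0.080 at its stop; starts 0.035 to 0.060. It slides along the cabinet's -x with about 1 N of friction and stays where it is left
- full_tray (a joint): how far the tray with the dish is drawn out, m: 0 fully home, 0.080 at its stop; starts 0 to 0.010. Same friction as the other
- empty_lip_front: front face (towards the robot) of the empty tray's upright lip, 52 mm wide, 40 mm high, z 14 to 54 mm, 9 mm thick in all. Origin at that face's centre, z 34 mm; own +x points into the cabinet along the rail, y along the lip
- empty_lip_back: back face (towards the cabinet) of the empty tray's upright lip, 52 mm wide, 40 mm high, z 14 to 54 mm, 9 mm thick in all. Origin at that face's centre, z 34 mm; own +x points into the cabinet along the rail, y along the lip
- full_lip_front: front face (towards the robot) of the dish tray's upright lip, 52 mm wide, 40 mm high, z 14 to 54 mm, 9 mm thick in all. Origin at that face's centre, z 34 mm; own +x points into the cabinet along the rail, y along the lip
- full_lip_back: back face (towards the cabinet) of the dish tray's upright lip, 52 mm wide, 40 mm high, z 14 to 54 mm, 9 mm thick in all. Origin at that face's centre, z 34 mm; own +x points into the cabinet along the rail, y along the lip. Behind it lies flat tray floor, top at z 18 mm; with the tray home, the cabinet's front is 42 mm behind this face
- full_tray_seat (a point): centre of the floor of the recess in which the dish lies, 18 mm above the worktop, moving with the dish tray; axes as the cabinet's. The recess is 85 mm long (x) and 72 mm wide (y) inside, its rim 9 mm high; this point is 94.5 mm behind the lip's back face
- sample_dish: round flat clear Petri dish with lid, 65 mm diameter, 16 mm high, 16 g, loose in the recess of the dish tray; origin at the centre of its underside
- small_flask: small conical glass flask, 51 mm diameter, 85 mm high, loose, standing about 160 mm to the left (own +y) of the cabinet's middle; origin at the centre of its underside; leave alone
- slide_box: clear slide box 60x97x32 mm, loose, about 150 mm to the right (own -y) of the cabinet's middle; origin at the centre of its underside; leave alone
- loose_cap: blue screw cap lying flat, 45 mm diameter, 20 mm high, loose, on the worktop to the left of the work; origin at the centre of its underside; leave alone

How it is judged:
On the way, in this order (a step that is already met when the one before it is completed fails the run):
1. the empty tray is fully home (value of joint empty_tray below 0.004 m), for 0.1 s.
2. the dish tray is drawn out to its stop (value of joint full_tray above 0.074 m), for 0.2 s.
At the end, for the whole second after the job is handed in: the empty tray is home to 5 mm, the dish tray is out to within 7 mm of its stop (joint over 0.073), the dish lies flat and at rest in that tray's recess (within 18 mm of its centre) (value of joint empty_tray below 0.005 m and value of joint full_tray above 0.073 m and horizontal distance between sample_dish and full_tray_seat below 0.018 m and z of sample_dish in the frame of full_tray_seat below 0.005 m and angle between sample_dish's own z axis and vertical below 0.1 rad and linear speed of sample_dish below 0.02 m/s); the robot touches nothing.
It fails at once if the Petri dish is touched by the robot (contact force between sample_dish and the fingers above 0.3 N or contact force between sample_dish and the arm above 0.3 N).
It fails at once if a lip is pinched: pressed on both faces at once (contact force between each of full_lip_front, full_lip_back and the fingers above 1.5 N or contact force between each of empty_lip_front, empty_lip_back and the fingers above 1.5 N).
It fails at once if a bystander (flask, slide box, cap) is displaced by more than 15 mm (distance of any of small_flask, slide_box, loose_cap from where it was at the start of the episode above 0.015 m).
It also fails if it takes over 35 s, if anything falls off the work surface, if the arm or the gripper's body presses on something with over 40 N, if the wrist force passes 120 N, or if a joint passes its speed limit or range.

## Working session

There is one attempt and no reset: what is moved stays moved. The work goes in short steps, Python scripts to look and compute and a tool call to move; the robot and the scene stay as the last step left them, time stands still between calls to the robot, and variables do not carry over. Pictures are saved under pics/ and viewed, at most 10 in all, crops included, and the job is handed in when it is done.

Besides the shell and the picture viewer there is one more tool, called after ">>>" as name([rows], argument=value, ...), one row to a line, values as JSON. step_arm: Moves the arm, as the interface text tells. Its arguments: {"type":"object","properties":{"commands":{"type":"array","items":{"type":"object","properties":{"fingers":{"type":"number"},"dx":{"type":"number"},"dy":{"type":"number"},"dz":{"type":"number"},"roll":{"type":"number"}}}},"squeeze":{"type":"number"}},"required":["commands"]}

```bash
mkdir -p pics; cat > h.py <<'E'
import numpy as np, cv2
from workcell import *
def cloud(n):
    im,d=read_camera(n); c=calibration(n); K=np.array(c["intrinsics"]); W=np.linalg.inv(np.array(c["world_to_cam"]))
    v,u=np.mgrid[0:480,0:640]
    P=np.stack([(u-K[0,2])/K[0,0]*d,-(v-K[1,2])/K[1,1]*d,-d,np.ones_like(d)],-1)
    P=(P@W.T)[...,:3]; P[d==0]=np.nan
    return im,P
E
python3 - <<'E'
from h import *
s=read_state();print(s["tool_pos"],s["tcp_rot"],s["time"],s["wrist_force"])
for n in("scene","side"):
    im,P=cloud(n);cv2.imwrite(f"pics/{n}.png",im);np.save(n,P);print({k:v for k,v in calibration(n).items()})
E
```

```text
[0.27039823 0.61756897 0.19264023] [-0.64365512 -3.07434394  0.00343547] 0.0 [-0.17735171 -0.00869377 -0.50202882]
{'intrinsics': array([[503.48253733,   0.        , 317.92565257],
       [  0.        , 503.48253733, 232.31768016],
       [  0.        ,   0.        ,   1.        ]]), 'world_to_cam': array([[-0.85273376, -0.52224757, -0.01012953,  0.39884109],
       [ 0.21318633, -0.36566672,  0.9060019 , -0.19374053],
       [-0.47686132,  0.77041893,  0.4231524 , -0.69263462],
       [ 0.        ,  0.        ,  0.        ,  1.        ]])}
{'intrinsics': array([[449.75026744,   0.        , 323.7639103 ],
       [  0.        , 449.75026744, 245.00900323],
       [  0.        ,   0.        ,   1.        ]]), 'world_to_cam': array([[-0.97629943, -0.21523249,  0.02268021,  0.52235627],
       [ 0.10869431, -0.39700518,  0.91135747, -0.14163569],
       [-0.18714958,  0.89222299,  0.41099048, -0.69597693],
       [ 0.        ,  0.        ,  0.        ,  1.        ]])}
```

View pics/scene.png

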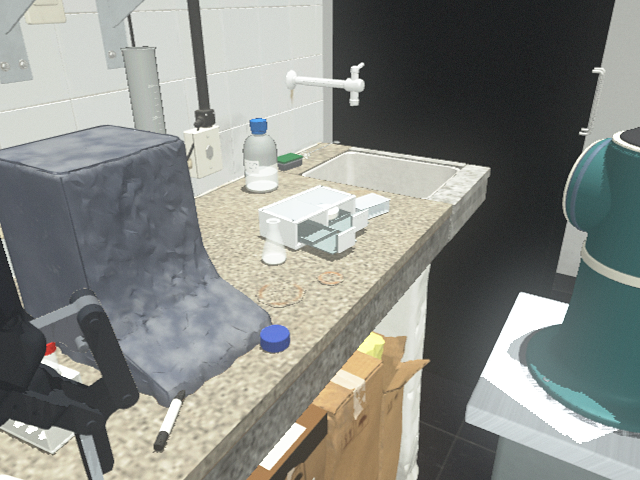

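View pics/side.png

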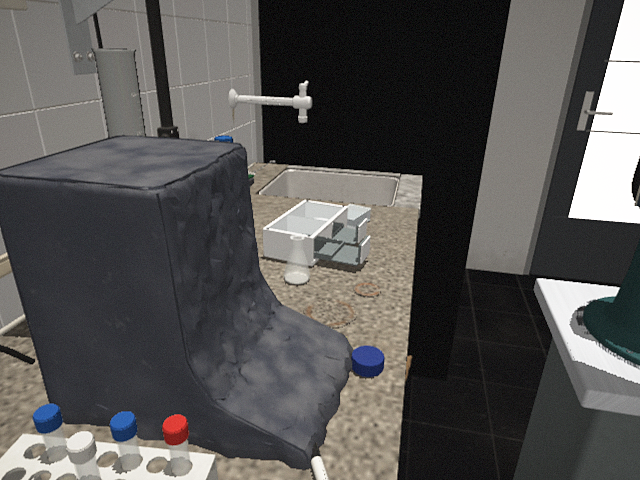

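The scene picture shows the cabinet at about (315,218), with lips at (345,240) and (360,220), the flask at (274,240), the slide box at (372,207) and the cap at (275,338). There's also a big dark lump at (100,250). The side view shows the cabinet at (318,235). I'll get coordinates next.

```bash
python3 - <<'E'
from h import *
a=cv2.imread("pics/scene.png");b=cv2.imread("pics/side.png")
A=cv2.resize(a[170:290,240:400],(800,600),interpolation=cv2.INTER_CUBIC);cv2.imwrite("pics/sc_crop.png",A)
A=cv2.resize(b[185:305,245:405],(800,600),interpolation=cv2.INTER_CUBIC);cv2.imwrite("pics/si_crop.png",A)
for n,pts in(("scene",[(345,240),(360,220),(274,255),(372,207),(275,338),(100,140),(150,160),(200,270),(230,300),(300,200),(320,240),(120,40),(15,70),(145,60)]),("side",[(364,250),(362,225),(296,270),(367,361),(190,160),(340,262)])):
    P=np.load(n+".npy")
    for u,v in pts: print(n,u,v,P[v,u].round(3))
P=np.load("scene.npy");
m=(P[...,0]>.2)&(P[...,0]<1)&(P[...,1]>-.5)&(P[...,1]<.25)&(P[...,2]>.09)
v,u=np.where(m);print(len(u)); 
if len(u):print(np.c_[u,v,P[m].round(2)][::max(1,len(u)//25)])
E
```

```text
scene 345 240 [ 0.477 -0.119  0.037]
scene 360 220 [ 0.497 -0.222  0.037]
scene 274 255 [ 0.578 -0.018  0.022]
scene 372 207 [ 0.517 -0.323  0.027]
scene 275 338 [0.423 0.192 0.021]
scene 100 140 [0.705 0.219 0.286]
scene 150 160 [0.602 0.22  0.271]
scene 200 270 [0.575 0.179 0.085]
scene 230 300 [0.519 0.177 0.047]
scene 300 200 [ 0.637 -0.201  0.063]
scene 320 240 [ 0.536 -0.12   0.022]
scene 120 40 [ 0.969 -0.053  0.398]
scene 15 70 [0.965 0.175 0.365]
scene 145 60 [ 0.881 -0.034  0.365]
side 364 250 [ 0.481 -0.114  0.038]
side 362 225 [ 0.5   -0.216  0.049]
side 296 270 [ 0.591 -0.016  0.028]
side 367 361 [0.434 0.194 0.02 ]
side 190 160 [0.63  0.252 0.288]
side 340 262 [ 0.524 -0.092  0.017]
45665
[[ 0.00e+00  0.00e+00  9.50e-01  1.80e-01  4.70e-01]
 [ 6.00e+01  7.00e+00  9.60e-01  7.00e-02  4.60e-01]
 [ 1.18e+02  1.40e+01  9.40e-01 -4.00e-02  4.50e-01]
 [ 1.76e+02  2.10e+01  9.80e-01 -2.20e-01  4.30e-01]
 [ 2.28e+02  2.80e+01  9.80e-01 -4.00e-01  4.00e-01]
 [ 2.00e+01  3.60e+01  9.70e-01  1.50e-01  4.20e-01]
 [ 6.60e+01  4.30e+01  9.70e-01  7.00e-02  4.00e-01]
 [ 1.08e+02  5.00
[... 290 characters left out ...]
 3.30e-01]
 [ 7.00e+01  9.30e+01  9.70e-01  8.00e-02  3.10e-01]
 [ 9.30e+01  1.00e+02  9.70e-01  3.00e-02  2.90e-01]
 [ 1.16e+02  1.07e+02  9.70e-01 -2.00e-02  2.70e-01]
 [ 1.39e+02  1.14e+02  9.00e-01 -1.00e-02  2.60e-01]
 [ 1.34e+02  1.21e+02  9.20e-01 -2.00e-02  2.40e-01]
 [ 9.90e+01  1.28e+02  7.60e-01  1.80e-01  2.90e-01]
 [ 6.80e+01  1.35e+02  7.70e-01  2.30e-01  2.90e-01]
 [ 1.21e+02  1.42e+02  6.70e-01  2.10e-01  2.90e-01]
 [ 2.55e+02  1.51e+02  8.50e-01 -3.20e-01  1.20e-01]
 [ 1.44e+02  1.71e+02  6.00e-01  2.30e-01  2.60e-01]
 [ 1.68e+02  2.05e+02  6.00e-01  2.00e-01  2.00e-01]
 [ 1.84e+02  2.40e+02  5.90e-01  1.90e-01  1.40e-01]
 [ 1.70e+02  2.83e+02  5.80e-01  2.40e-01  9.00e-02]]
```

View pics/sc_crop.png

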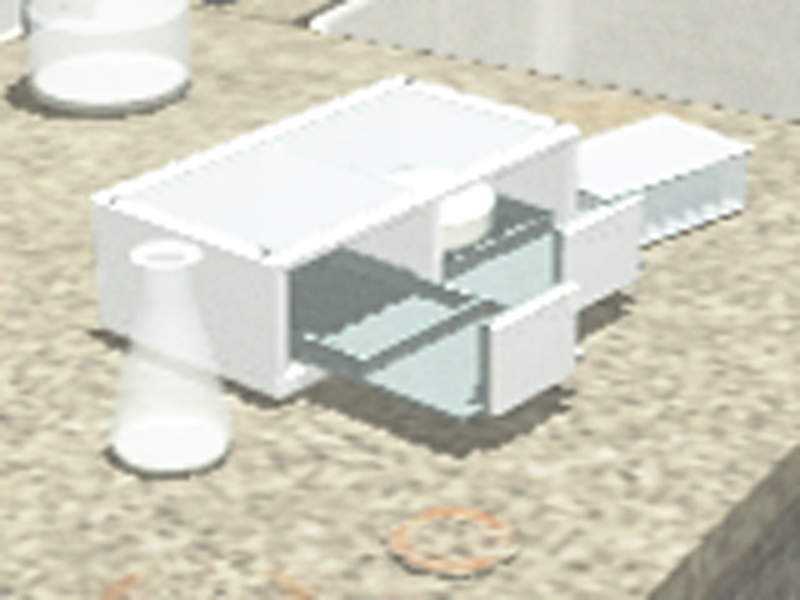

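View pics/si_crop.png

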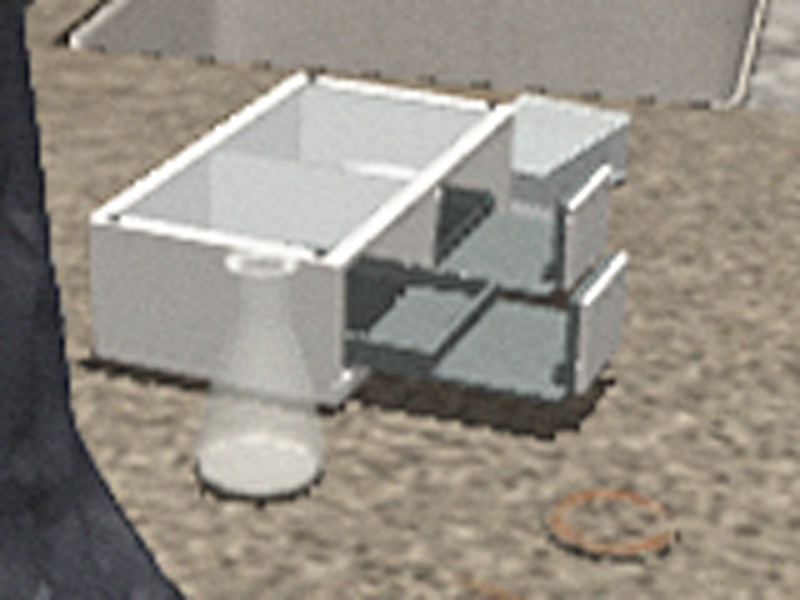

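The left (+y) tray is the empty one, with its lip in the scene crop at (530,350). The dish (465,210) is in the right tray, and that lip is at (600,250). Next I cast the roof corners onto z=64 mm and the lip tops onto z=54 mm.

```bash
cat >> h.py <<'E'
def ray(n,u,v,z,c=None):
    c=c or calibration(n); K=np.array(c["intrinsics"]); W=np.linalg.inv(np.array(c["world_to_cam"]))
    d=W[:3,:3]@[(u-K[0,2])/K[0,0],-(v-K[1,2])/K[1,1],-1]; o=W[:3,3]
    return o+d*(z-o[2])/d[2]
E
python3 - <<'E'
from h import *
off={"scene":(240,170),"side":(245,185)}
Q={"scene":dict(FL=(270,258,.064),FR=(578,128,.064),BL=(93,200,.064),BR=(405,76,.064),ELl=(490,325,.054),ELr=(578,286,.054),FLl=(565,235,.054),FLr=(641,196,.054)),
"side":dict(FL=(335,264,.064),FR=(512,106,.064),BL=(93,220,.064),BR=(305,74,.064),ELl=(582,303,.054),ELr=(627,254,.054),FLl=(570,211,.054),FLr=(611,168,.054))}
for n in Q:
    R={k:ray(n,off[n][0]+(x+.5)/5-.5,off[n][1]+(y+.5)/5-.5,z)[:2] for k,(x,y,z) in Q[n].items()}
    for k in R: print(n,k,R[k].round(4))
    for a,b in(("FL","FR"),("BL","BR"),("BL","FL"),("BR","FR"),("ELl","ELr"),("FLl","FLr")):
        d=R[b]-R[a];print(a,b,np.linalg.norm(d).round(4),np.degrees(np.arctan2(d[1],d[0])).round(1))
for n in("scene","side"):
    P=np.load(n+".npy")
    for y in np.arange(-.1,.75,.05):
        m=(abs(P[...,1]-y)<.025)&(P[...,0]>.1)&(P[...,0]<1)
        r=[P[...,0][m&(P[...,2]>z)] for z in(.03,.1,.2)]
        print(n,y.round(2),[round(float(k.min()),2) if len(k) else None for k in r])
E
```

```text
scene FL [ 0.5817 -0.0934]
scene FR [ 0.5426 -0.2857]
scene BL [ 0.6813 -0.1064]
scene BR [ 0.647  -0.3064]
scene ELl [ 0.4844 -0.1015]
scene ELr [ 0.4719 -0.1512]
scene FLl [ 0.5007 -0.1945]
scene FLr [ 0.4923 -0.2491]
FL FR 0.1962 -101.5
BL BR 0.2029 -99.7
BL FL 0.1005 172.6
BR FR 0.1065 168.8
ELl ELr 0.0513 -104.1
FLl FLr 0.0553 -98.8
side FL [ 0.5796 -0.0877]
side FR [ 0.5452 -0.2861]
side BL [ 0.6825 -0.1049]
side BR [ 0.6474 -0.3038]
side ELl [ 0.4858 -0.0989]
side ELr [ 0.4751 -0.151 ]
side FLl [ 0.5039 -0.1905]
side FLr [ 0.4939 -0.2455]
FL FR 0.2014 -99.8
BL BR 0.2021 -100.0
BL FL 0.1044 170.5
BR FR 0.1037 170.1
ELl ELr 0.0532 -101.6
FLl FLr 0.0559 -100.3
scene -0.1 [0.48, 0.9, 0.9]
scene -0.05 [0.57, 0.87, 0.87]
scene 0.0 [0.1, 0.1, 0.1]
scene 0.05 [0.95, 0.95, 0.95]
scene 0.1 [0.95, 0.95, 0.95]
scene 0.15 [0.48, 0.59, 0.6]
scene 0.2 [0.47, 0.58, 0.59]
scene 0.25 [0.48, 0.58, 0.59]
scene 0.3 [0.49, 0.58, 0.59]
scene 0.35 [0.49, 0.58, 0.6]
scene 0.4 [0.54, None, None]
scene 0.45 [0.53, 0.55, None]
scene 0.5 [0.53, None, None]
scene 0.55 [0.23, 0.23, 0.23]
scene 0.6 [0.24, 0.24, 0.24]
scene 0.65 [None, None, None]
scene 0.7 [None, None, None]
side -0.1 [0.48, 0.91, 0.91]
side -0.05 [0.58, 0.88, 0.88]
side 0.0 [0.1, 0.1, 0.1]
side 0.05 [0.96, 0.96, 0.96]
side 0.1 [0.96, 0.96, 0.96]
side 0.15 [0.48, 0.59, 0.6]
side 0.2 [0.48, 0.58, 0.6]
side 0.25 [0.48, 0.58, 0.6]
side 0.3 [0.49, 0.59, 0.59]
side 0.35 [0.49, 0.59, 0.6]
side 0.4 [0.54, 0.78, None]
side 0.45 [0.54, 0.55, None]
side 0.5 [0.62, 0.62, None]
side 0.55 [None, None, None]
side 0.6 [None, None, None]
side 0.65 [None, None, None]
side 0.7 [None, None, None]
```

The geometry agrees with the given sizes. The cabinet yaw is -10° and its front centre is about (0.559,-0.187). The empty tray is out about 39 mm and the dish tray about 4 mm. I'll shut the fingers and swing over in front of the cabinet.

>>> step_arm([
  {"fingers": 1, "dx": -0.327, "dy": -0.422, "dz": 0, "roll": -13.6},
  {"fingers": 1, "dx": -0.327, "dy": -0.422, "dz": 0, "roll": -13.6},
  {"fingers": 1, "dx": -0.327, "dy": -0.422, "dz": 0, "roll": -13.6},
  {"fingers": 1, "dx": -0.327, "dy": -0.422, "dz": 0, "roll": -13.6},
  {"fingers": 1, "dx": -0.327, "dy": -0.422, "dz": 0, "roll": -13.6},
  {"fingers": 1, "dx": -0.327, "dy": -0.422, "dz": 0, "roll": -13.6},
  {"fingers": 1, "dx": -0.327, "dy": -0.422, "dz": 0, "roll": -13.6},
  {"fingers": 1, "dx": -0.327, "dy": -0.422, "dz": 0, "roll": -13.6},
])

```text
time: 1.1
tool_pos: [0.3926, 0.1315, 0.1938]
tcp_rot: [0.274, 3.129, 0.0]
wrist_force: [1.6, -0.3, 0.6]
width: 0.001
grip_force: 0.0
```

>>> step_arm([
  {"dx": -0.07, "dy": -0.24, "dz": 0.08},
  {"dx": -0.07, "dy": -0.24, "dz": 0.08},
  {"dx": -0.07, "dy": -0.24, "dz": 0.08},
  {"dx": -0.07, "dy": -0.24, "dz": 0.08},
  {"dx": -0.07, "dy": -0.24, "dz": 0.08},
  {"dx": -0.07, "dy": -0.24, "dz": 0.08},
])

```text
invalid input
```

```bash
python3 - <<'E'
from h import *
s=read_state();print(s["tool_pos"],s["tcp_rot"],s["time"],s["wrist_force"])
im,P=cloud("scene");cv2.imwrite("pics/scene2.png",cv2.resize(im[130:310,220:460],(800,600),interpolation=cv2.INTER_CUBIC))
E
```

```text
[0.39264098 0.13148117 0.19382665] [2.74319151e-01 3.12913872e+00 1.12941204e-04] 1.1 [ 1.59987322 -0.31587356  0.5789906 ]
```

View pics/scene2.png

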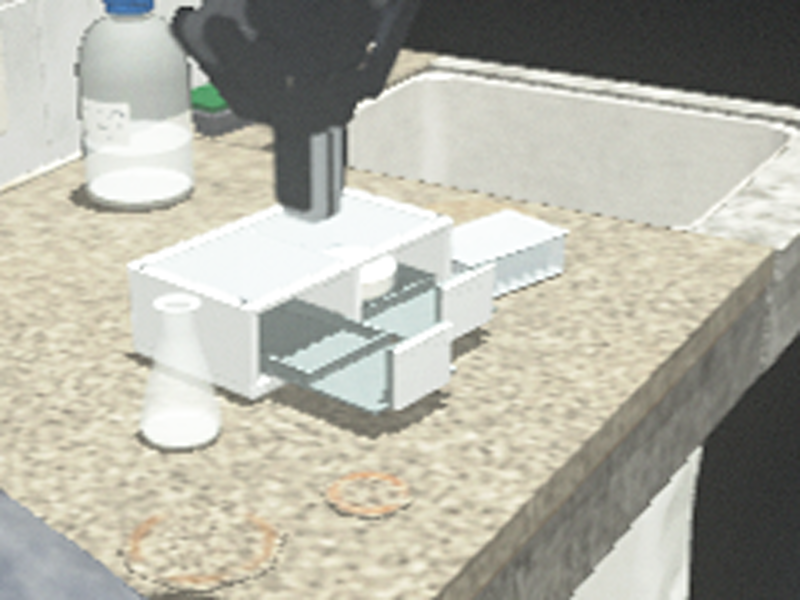

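The move was refused because each row needs every field, so the arm is still at (0.393,0.131). In the picture the shut fingers show at (315,170) and the scene is undisturbed. I'll repeat it with all fields.

>>> step_arm([
  {"fingers": 1, "dx": -0.07, "dy": -0.24, "dz": 0.08, "roll": 0},
  {"fingers": 1, "dx": -0.07, "dy": -0.24, "dz": 0.08, "roll": 0},
  {"fingers": 1, "dx": -0.07, "dy": -0.24, "dz": 0.08, "roll": 0},
  {"fingers": 1, "dx": -0.07, "dy": -0.24, "dz": 0.08, "roll": 0},
  {"fingers": 1, "dx": -0.07, "dy": -0.24, "dz": 0.08, "roll": 0},
  {"fingers": 1, "dx": -0.07, "dy": -0.24, "dz": 0.08, "roll": 0},
])

```text
time: 1.9
tool_pos: [0.4193, -0.1151, 0.1134]
tcp_rot: [-0.278, -3.128, -0.001]
wrist_force: [0.1, 0.5, -0.0]
width: 0.001
grip_force: 0.0
```

>>> step_arm([
  {"fingers": 1, "dx": 0, "dy": 0, "dz": 0.05, "roll": 0},
  {"fingers": 1, "dx": 0, "dy": 0, "dz": 0.078, "roll": 0},
  {"fingers": 1, "dx": -0.02, "dy": 0, "dz": 0.078, "roll": 0},
  {"fingers": 1, "dx": -0.035, "dy": 0, "dz": 0.078, "roll": 0},
  {"fingers": 1, "dx": -0.045, "dy": 0, "dz": 0.078, "roll": 0},
  {"fingers": 1, "dx": -0.055, "dy": 0, "dz": 0.078, "roll": 0},
  {"fingers": 1, "dx": -0.065, "dy": 0, "dz": 0.078, "roll": 0},
  {"fingers": 1, "dx": -0.075, "dy": 0, "dz": 0.078, "roll": 0},
])

```text
time: 2.9
tool_pos: [0.4943, -0.1284, 0.0361]
tcp_rot: [0.276, 3.129, -0.0]
wrist_force: [0.2, -1.1, 0.7]
width: -0.001
grip_force: 0.0
```

>>> step_arm([
  {"fingers": 1, "dx": -0.004, "dy": 0, "dz": 0, "roll": 0},
  {"fingers": 1, "dx": -0.008, "dy": 0, "dz": 0, "roll": 0},
  {"fingers": 1, "dx": -0.011, "dy": 0, "dz": 0, "roll": 0},
])

```text
time: 3.28
tool_pos: [0.5044, -0.1302, 0.0359]
tcp_rot: [-0.275, -3.129, -0.0]
wrist_force: [0.1, -0.0, 0.5]
width: 0.0
grip_force: 0.0
```

>>> step_arm([
  {"fingers": 1, "dx": -0.002, "dy": 0, "dz": 0, "roll": 0},
  {"fingers": 1, "dx": -0.004, "dy": 0, "dz": 0, "roll": 0},
])

```text
time: 3.52
tool_pos: [0.5084, -0.1309, 0.036]
tcp_rot: [-0.275, -3.129, -0.0]
wrist_force: [0.4, 0.6, -0.6]
width: 0.001
grip_force: 0.0
```

```bash
python3 - <<'E'
from h import *
s=read_state();print(s["tool_pos"],s["time"],s["wrist_force"])
im,P=cloud("scene");cv2.imwrite("pics/scene3.png",cv2.resize(im[170:290,240:400],(800,600),interpolation=cv2.INTER_CUBIC))
E
```

```text
[ 0.50838647 -0.13085067  0.035962  ] 3.525 [ 0.39059756  0.61541893 -0.55429677]
```

View pics/scene3.png

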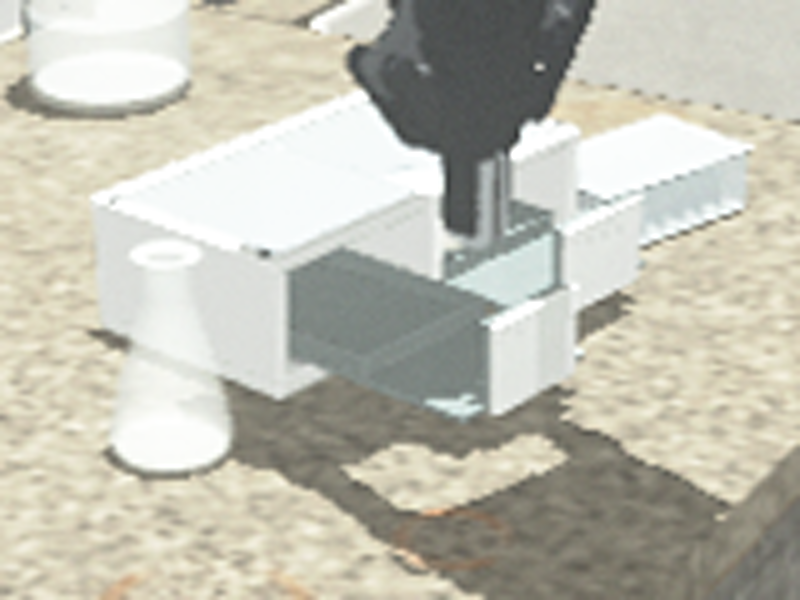

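The picture shows the tray unmoved, and the fingertip appears at crop (475,245), up and to the right of the lip. I'll project the stated TCP into the camera and compare.

```bash
python3 - <<'E'
from h import *
for n in("scene","side"):
    c=calibration(n);K=np.array(c["intrinsics"]);M=np.array(c["world_to_cam"])
    for p in([.3926,.1315,.1938],[.5084,-.1309,.036]):
        q=M@np.r_[p,1];print(n,p,K[0,0]*q[0]/-q[2]+K[0,2],K[1,1]*q[1]/q[2]+K[1,2])
im,P=cloud("scene")
for u,v in((331,212),(334,215),(337,214),(333,205),(345,240)):print(u,v,P[v,u].round(3),im[v,u])
im,P=cloud("side");cv2.imwrite("pics/side3.png",cv2.resize(im[125:305,245:485],(800,600),interpolation=cv2.INTER_CUBIC))
s=read_state();print(s["q"])
E
```

```text
scene [0.3926, 0.1315, 0.1938] 313.16874993636213 219.70092053813818
scene [0.5084, -0.1309, 0.036] 334.35617528259434 234.72229583008152
side [0.3926, 0.1315, 0.1938] 414.23133348573464 225.0128138945129
side [0.5084, -0.1309, 0.036] 351.45838267869465 245.81404165163565
331 212 [ 0.51  -0.12   0.089] [92 91 89]
334 215 [ 0.504 -0.121  0.084] [81 82 77]
337 214 [ 0.498 -0.123  0.087] [185 186 180]
333 205 [ 0.505 -0.118  0.106] [87 87 82]
345 240 [ 0.478 -0.121  0.036] [227 230 228]
[-2.99329394e-01  1.37435861e-01  2.07053429e+00 -2.70223289e-05
  9.33659479e-01 -1.69469495e+00]
```

View pics/side3.png

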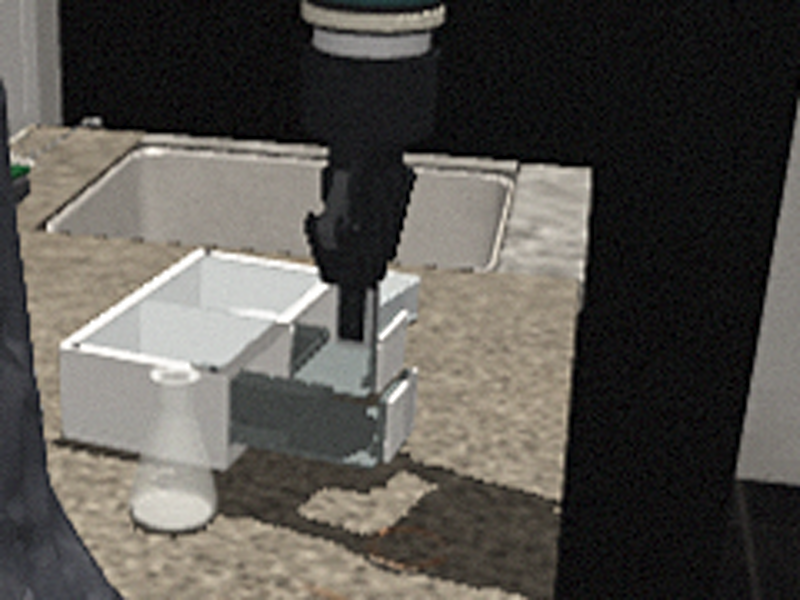

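Both views show the fingertips about 45 mm above the reported z, while the horizontal position agrees. Nothing has been touched yet. I'll measure the true tip height by depth.

```bash
python3 - <<'E'
from h import *
s=read_state();t=np.array(s["tool_pos"]);print(t,s["time"])
for n in("scene","side"):
    im,P=cloud(n)
    d=P-t; lx=d[...,0]*.985-d[...,1]*.172; ly=d[...,0]*.172+d[...,1]*.985
    m=(abs(lx)<.03)&(abs(ly)<.035)&(P[...,2]>.06)&(P[...,2]<.15)
    z=P[...,2][m];print(n,m.sum(),np.percentile(z,[0,2,5,10]).round(4))
    for a,b in((.08,.1),(.1,.12)):
        k=m&(P[...,2]>a)&(P[...,2]<b);print(a,[np.percentile(w[k],[2,50,98]).round(4) for w in(lx,ly)])
E
```

```text
[ 0.50842148 -0.13084973  0.03599962] 3.675
scene 628 [0.0738 0.0768 0.0815 0.0862]
0.08 [array([-0.0123, -0.0067,  0.0062]), array([-0.0132,  0.008 ,  0.0146])]
0.1 [array([-0.0129, -0.0083,  0.0056]), array([-0.0234,  0.0078,  0.016 ])]
side 464 [0.0722 0.075  0.0776 0.0824]
0.08 [array([-0.0091, -0.0016,  0.0131]), array([-0.0035,  0.0118,  0.0153])]
0.1 [array([-0.0107, -0.0043,  0.0124]), array([-0.0124,  0.0112,  0.0305])]
```

The true tip is about 38 mm above the reported TCP (z 0.074 rather than 0.036), and picture 2 shows the same offset. I'll back off, descend 38 mm more, check, then push.

>>> step_arm([
  {"fingers": 1, "dx": 0.05, "dy": 0, "dz": 0, "roll": 0},
  {"fingers": 1, "dx": 0.085, "dy": 0, "dz": 0, "roll": 0},
  {"fingers": 1, "dx": 0.085, "dy": 0, "dz": 0.02, "roll": 0},
  {"fingers": 1, "dx": 0.085, "dy": 0, "dz": 0.036, "roll": 0},
  {"fingers": 1, "dx": 0.085, "dy": 0, "dz": 0.036, "roll": 0},
])

```text
time: 4.4
tool_pos: [0.4235, -0.1156, -0.0013]
tcp_rot: [-0.275, -3.126, -0.001]
wrist_force: [0.3, -0.3, 0.6]
width: 0.004
grip_force: 0.0
```

>>> step_arm([
  {"fingers": 1, "dx": -0.02, "dy": 0, "dz": 0, "roll": 0},
  {"fingers": 1, "dx": -0.035, "dy": 0, "dz": 0, "roll": 0},
  {"fingers": 1, "dx": -0.045, "dy": 0, "dz": 0, "roll": 0},
  {"fingers": 1, "dx": -0.055, "dy": 0, "dz": 0, "roll": 0},
  {"fingers": 1, "dx": -0.065, "dy": 0, "dz": 0, "roll": 0},
  {"fingers": 1, "dx": -0.075, "dy": 0, "dz": 0, "roll": 0},
])

```text
time: 5.15
tool_pos: [0.4988, -0.1291, -0.0002]
tcp_rot: [-0.275, -3.129, -0.0]
wrist_force: [-1.8, 0.3, 0.2]
width: -0.003
grip_force: 0.8
```

>>> step_arm([
  {"fingers": 1, "dx": -0.003, "dy": 0, "dz": 0, "roll": 0},
  {"fingers": 1, "dx": -0.006, "dy": 0, "dz": 0, "roll": 0},
  {"fingers": 1, "dx": -0.008, "dy": 0, "dz": 0, "roll": 0},
])

```text
time: 5.52
tool_pos: [0.5052, -0.1302, -0.0003]
tcp_rot: [-0.275, -3.127, -0.001]
wrist_force: [-7.2, 1.5, 4.2]
width: 0.004
grip_force: 3.4
```

>>> step_arm([
  {"fingers": 1, "dx": -0.001, "dy": 0, "dz": 0, "roll": 0},
  {"fingers": 1, "dx": -0.001, "dy": 0, "dz": 0, "roll": 0},
])

```text
time: 5.78
tool_pos: [0.5051, -0.1302, -0.0004]
tcp_rot: [-0.275, -3.125, -0.001]
wrist_force: [-6.1, 1.2, 5.1]
width: 0.001
grip_force: 3.3
```

The force rose to 7 N at local x -63 mm, just where home should be. I'll back off, lift and move above the gap behind the dish tray's lip.

>>> step_arm([
  {"fingers": 1, "dx": 0.03, "dy": 0, "dz": 0, "roll": 0},
  {"fingers": 1, "dx": 0.03, "dy": 0, "dz": -0.04, "roll": 0},
  {"fingers": 1, "dx": 0.03, "dy": 0, "dz": -0.08, "roll": 0},
  {"fingers": 1, "dx": 0.0, "dy": -0.045, "dz": -0.08, "roll": 0},
  {"fingers": 1, "dx": -0.035, "dy": -0.09, "dz": -0.08, "roll": 0},
  {"fingers": 1, "dx": -0.035, "dy": -0.09, "dz": -0.08, "roll": 0},
  {"fingers": 1, "dx": -0.035, "dy": -0.09, "dz": -0.08, "roll": 0},
])

```text
time: 6.65
tool_pos: [0.5257, -0.2251, 0.0796]
tcp_rot: [-0.276, -3.129, -0.001]
wrist_force: [-0.1, 1.0, -0.5]
width: 0.001
grip_force: 0.0
```

```bash
python3 - <<'E'
from h import *
s=read_state();t=s["tool_pos"];d=np.array(t)[:2]-[.5594,-.187];print(t,"local",d[0]*.985-d[1]*.172,d[0]*.172+d[1]*.985,s["wrist_force"])
a,_=cloud("scene");b,P=cloud("side")
cv2.imwrite("pics/both4.png",np.hstack([cv2.resize(a[160:300,250:390],(400,400),interpolation=3),cv2.resize(b[170:310,260:400],(400,400),interpolation=3)]))
E
```

```text
[ 0.52574712 -0.22513031  0.07955943] local -0.026589673101824644 -0.043346654029262695 [-0.05482854  1.03649775 -0.49802195]
```

View pics/both4.png

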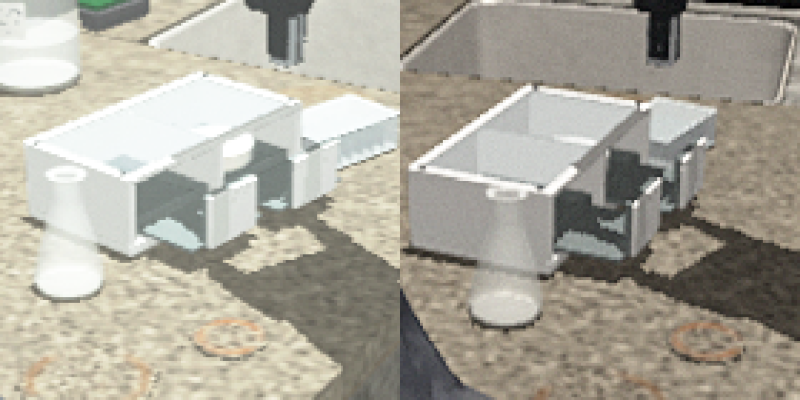

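The empty tray is home: its lip at (230,210) in the left view is in line with the other one. The fingers hang above the gap at the right place, so I'll descend behind the dish-tray lip.

>>> step_arm([
  {"fingers": 1, "dx": 0, "dy": 0, "dz": 0.03, "roll": 0},
  {"fingers": 1, "dx": 0, "dy": 0, "dz": 0.055, "roll": 0},
  {"fingers": 1, "dx": 0, "dy": 0, "dz": 0.07, "roll": 0},
  {"fingers": 1, "dx": 0, "dy": 0, "dz": 0.084, "roll": 0},
  {"fingers": 1, "dx": 0, "dy": 0, "dz": 0.084, "roll": 0},
])

```text
time: 7.38
tool_pos: [0.5253, -0.2247, -0.005]
tcp_rot: [-0.274, -3.128, -0.001]
wrist_force: [-0.3, 0.5, 0.4]
width: 0.001
grip_force: 0.0
```

>>> step_arm([
  {"fingers": 1, "dx": 0.008, "dy": 0, "dz": 0, "roll": 0},
  {"fingers": 1, "dx": 0.014, "dy": 0, "dz": 0, "roll": 0},
  {"fingers": 1, "dx": 0.02, "dy": 0, "dz": 0, "roll": 0},
  {"fingers": 1, "dx": 0.026, "dy": 0, "dz": 0, "roll": 0},
])

```text
time: 7.88
tool_pos: [0.5009, -0.2212, -0.0032]
tcp_rot: [0.275, 3.128, -0.001]
wrist_force: [1.7, -0.1, 1.8]
width: 0.006
grip_force: 0.7
```

It's hooked, pulling at 1.7 N. I'll draw it gently.

>>> step_arm([
  {"fingers": 1, "dx": 0.006, "dy": 0, "dz": 0, "roll": 0},
  {"fingers": 1, "dx": 0.012, "dy": 0, "dz": 0, "roll": 0},
  {"fingers": 1, "dx": 0.018, "dy": 0, "dz": 0, "roll": 0},
  {"fingers": 1, "dx": 0.024, "dy": 0, "dz": 0, "roll": 0},
  {"fingers": 1, "dx": 0.03, "dy": 0, "dz": 0, "roll": 0},
  {"fingers": 1, "dx": 0.036, "dy": 0, "dz": 0, "roll": 0},
  {"fingers": 1, "dx": 0.042, "dy": 0, "dz": 0, "roll": 0},
  {"fingers": 1, "dx": 0.047, "dy": 0, "dz": 0, "roll": 0},
])

```text
time: 8.88
tool_pos: [0.4538, -0.2125, -0.0041]
tcp_rot: [-0.275, -3.129, -0.0]
wrist_force: [1.8, -1.3, 0.4]
width: 0.003
grip_force: 0.7
```

>>> step_arm([
  {"fingers": 1, "dx": 0.004, "dy": 0, "dz": 0, "roll": 0},
  {"fingers": 1, "dx": 0.008, "dy": 0, "dz": 0, "roll": 0},
  {"fingers": 1, "dx": 0.011, "dy": 0, "dz": 0, "roll": 0},
])

```text
time: 9.25
tool_pos: [0.4431, -0.2106, -0.0041]
tcp_rot: [-0.275, -3.129, -0.0]
wrist_force: [1.0, -0.4, -0.7]
width: 0.003
grip_force: 0.7
```

Local x is now -110 mm, about at the stop. I'll keep on in small steps until the force rises.

>>> step_arm([
  {"fingers": 1, "dx": 0.002, "dy": 0, "dz": 0, "roll": 0},
  {"fingers": 1, "dx": 0.004, "dy": 0, "dz": 0, "roll": 0},
  {"fingers": 1, "dx": 0.004, "dy": 0, "dz": 0, "roll": 0},
])

```text
time: 9.62
tool_pos: [0.4415, -0.2104, -0.0038]
tcp_rot: [0.276, 3.125, -0.001]
wrist_force: [6.3, -1.3, -5.2]
width: 0.001
grip_force: 3.4
```

The stop is reached at 6 N. I'll hold, ease off the lip and lift clear.

>>> step_arm([
  {"fingers": 1, "dx": 0, "dy": 0, "dz": 0, "roll": 0},
  {"fingers": 1, "dx": -0.006, "dy": 0, "dz": 0, "roll": 0},
  {"fingers": 1, "dx": -0.012, "dy": 0, "dz": 0, "roll": 0},
  {"fingers": 1, "dx": -0.012, "dy": 0, "dz": -0.03, "roll": 0},
  {"fingers": 1, "dx": -0.012, "dy": 0, "dz": -0.07, "roll": 0},
  {"fingers": 1, "dx": -0.012, "dy": 0, "dz": -0.12, "roll": 0},
  {"fingers": 1, "dx": 0.03, "dy": 0.05, "dz": -0.15, "roll": 0},
  {"fingers": 1, "dx": 0.03, "dy": 0.1, "dz": -0.15, "roll": 0},
])

```text
time: 10.62
tool_pos: [0.4277, -0.1064, 0.1486]
tcp_rot: [0.28, 3.126, -0.002]
wrist_force: [1.0, -0.1, -0.2]
width: -0.003
grip_force: 0.0
```

```bash
python3 - <<'E'
from h import *
s=read_state();print(s["tool_pos"],s["wrist_force"],s["time"])
a,_=cloud("scene");b,P=cloud("side")
cv2.imwrite("pics/both5.png",np.hstack([cv2.resize(a[160:300,250:390],(400,400),interpolation=3),cv2.resize(b[170:310,260:400],(400,400),interpolation=3)]))
E
```

```text
[ 0.42771571 -0.10641007  0.14856719] [ 1.02251614 -0.06822872 -0.24185518] 10.625
```

View pics/both5.png

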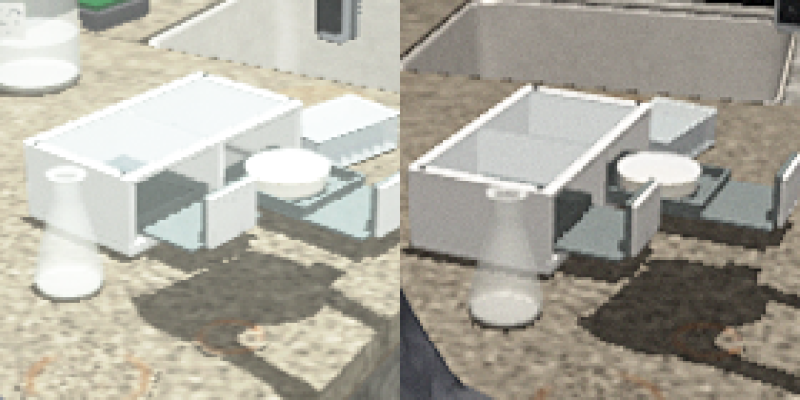

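The picture shows the dish tray out with the dish flat in its recess at (287,172). The empty tray is home, the bystanders haven't moved, and the hand is clear.

```bash
python3 -c "
from workcell import finish_job
print(finish_job())"
```

```text
the job is handed in; nothing more can be done
None
```

I pushed the empty tray home and drew the dish tray out to its stop with the dish flat in its recess. In the last pictures the flask and slide box stood where they were (the cap was out of frame), and I handed the job in at about 11 s; no verdict came back.

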